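# Raise the bones on the ratchet lift for their photograph, then box them

### The arm

A 6-joint arm with a two-finger parallel gripper is mounted at the origin on the work surface. World frame = base frame: x ahead of the robot, y to its left, z up, the work surface at z = 0. Lengths are in m, angles in rad, forces in N, time in s.
With the tool pointing down it reaches from about 0.35 to 0.85 m from the base axis. Payload 8.1 kg.
Tool frame: the origin (TCP) lies midway between the tips of the shut fingers; the grasp point (between the pads) lies robot.grip_depth behind it (robot.grip_depth is the distance from the TCP to the grasp point, in m); z points along the fingers, y is the line along which they close (so a half turn about z gives the same grasp; the last joint's range is limited). The gripper opens to 93 mm and grips with 3 to 60 N. Pads are 15 mm wide; open, the fingers measure 128 mm over their backs; the gripper's body (75 mm by 188 mm) begins 65 mm behind the grasp point.
Start: joints at [1.177, 0.13, 1.488, -0, 1.523, -0.085], TCP at [0.182, 0.572, 0.219] pointing down, gripper open.
Joint ranges: [-2.96, 2.96], [-0.89, 2.26], [0.02, 2.5], [-1.34, 4.48], [0, 2.73], [-2.66, 2.66]. Speed limits (rad/s): [2.39, 2.39, 2.79, 3.14, 3.14, 3.14].

### API

Orientations are given as a rotation vector (axis times angle).
In Python, from plant import robot gives the robot as it stands.
- The arm moves only by the tool carry_out, never from a script. Its argument "rows" is a list of rows, each a list of 6 numbers: the shift along the tool's x, y, z in m, then the turn, a rotation vector about the tool's x, y, z in degrees. A call has 1 to 12 rows; each row is the pose to reach, as a shift and turn from the pose commanded when the call began, along the tool's axes at that moment; what a row does not reach only later rows make up. A row lasts 1/8 s, in which the tool goes at most 62.5 mm and 10.7 degrees, less where a joint would pass 70% of its speed; a pose out of reach is approached as far as the arm can. A call with a gripper value outside its range is refused whole. "jaw" is the closure in counts, from 0 (fully open) to 255 (shut), set as the call begins (left out, the last holds). The fingers move at their own pace and stop on an object; "force" is the grip in N (left out, the last holds). Time passes only in rows, so rows that repeat a pose let the fingers close. It gives the time, the measured TCP pose, the force, the opening and the grip force at its end, in the units of the state.
- robot.read_state(): the state, without advancing time (a new reading comes with each control period).
- robot.read_camera(name): name is "scene" or "top"; returns the picture (480x640x3 uint8, red, green, blue); there is no depth.
- robot.camera_model(name): a dict with "fx", "fy", "cx", "cy" (pixels), "dist" ([k1, k2, p1, p2, k3] as OpenCV has them; the pictures are not rectified), "R" (3x3) and "t" (3): a world point X has camera coordinates R X + t. Camera axes: x right, y down, z forward; pixel columns grow to the right and rows downward; lengths in m; the calibration is good to about 2 mm. A picture is of the moment at which its call begins. camera_model takes no time and is no camera call.
- robot.close_job(): hands the job in; it is judged then, once.
Trained networks look in the newest picture that a camera, given by its name, has taken for a name from the list of things; names that differ only in an ending like _2 or _b are one class to them, and where a whole thing is asked for, a point or a joint stands for the part that bears it (a point fixed in the world has none). Each returns a list of dicts, best first, with "conf" (0 to 1); they miss things now and then, are a little off and sometimes report something else, mostly with a low value. They report only what shows in the picture. A call takes as long as a camera call. They do not tell look-alikes from the thing itself.
- robot.outline_of(camera, target): "pixels" (480x640 bool, what is visible of it) and "pixel" ([column, row] in pixels, amid what is visible of it).
The state is a dict: "t": time; "q": joint angles; "dq": joint speeds; "joint_torque": joint torques, N m; "tool_pos": TCP position; "orientation": TCP orientation; "force": force on the tool from outside, world axes, zero at the start; "wrist_torque": the same for the moment, N m; "opening": finger opening in m; "gripper_force": force on a finger pad.
Only numpy, scipy, OpenCV 4.12 (cv2) and the standard library are available. Lean on these libraries where they do the work, as an engineer would, in place of code of your own. Each camera call takes 0.05 s, during which the arm holds its last target. There are 200 camera calls.

### The job

Photograph the straight long bones that lie on the black mat: with the lift's tray let right down (if it was left up, press the pawl's tab to let it down first), lay all of them on the tray, pull the tray up by its handle until the pawl holds it at the first tooth where its rim is level with or just above the brass pointer, let go, and press the camera's shutter button. Then let the tray right down again by its pawl with the bones on it, lay all the bones in the grey crate, and leave everything else where it is.

Things in the scene. Friction and masses are not known exactly. Their poses are not given: they have to be found in the camera images.
- tray_in (a point): centre of the floor of the lift's steel tray, 220 (x) x 185 mm (y) outside, floor 45 mm above the table when right down, rim 4 mm thick rising 10 mm above the floor. Its +y axis points level away from the ratchet rail, which stands 127.5 mm off on the -y side. The yaw here is that of the whole stand, which is fixed to the table
- lift (a joint): height of the lift (rail, tray, handle as one, 0.35 kg), m: 0 = right down, top stop 0.106. Teeth every 0.010: the pawl clicks past them on the way up and catches once 1 to 3 mm above a multiple of 0.010; let go, the lift settles back onto that multiple (0.010 to 0.100, within 1 mm). A damper resists with 70 N per m/s: with the pawl out it sinks by itself at 45 to 95 mm/s
- lift_grip (a point): centre of the black rubber handle block on top of the rail, 30 (tray's x) x 44 (tray's y) x 32 mm high, 214 mm above the table when right down; moves with the lift. Pinch it across its 30 mm and pull up. The fixed cheeks and gauge rod below it end 175 mm above the table
- pawl_tab (a point): centre of the top of the pawl's rubber thumb tab, 40 x 34 mm, on the rail's side away from the tray, 95 mm from the rail, about 104 mm above the table. Pressed straight down it swings the pawl out of the teeth: 15 to 20 mm down frees the lift while it is held there; it springs back by itself (1 to 5 N; stop at 30 mm)
- pawl (a joint): angle of the pawl, rad: 0 = sprung into the teeth, above 0.18 = clear of the teeth, 0.4 = stop; its hinge is 77.5 mm from the middle of the tab
- tray_rim (a point): point on the top edge of the tray's rim, on the side next to the rail; 55 mm above the table when the lift is right down; moves with the lift
- mark_tip (a point): tip of the thin brass pointer that reaches from the black collar on the gauge rod, beside the rail, towards the tray's rim. It has been set to the wanted height of the rim and stays where it is; it is 55 mm above the table plus 25 to 93 mm
- shutter_top (a point): centre of the top of the camera's shutter button, grey, 28 mm across, on a black remote box (60 x 90 x 28 mm) fixed to the table; the button top is about 50 mm above the table; pressed straight down
- shutter (a joint): travel of the shutter button, m: 0 = up, 0.006 = fully down (5 N); it has fired beyond 0.004; springs back
- mat: black rubber mat, 250 (x) x 270 (y) x 3 mm, fixed to the table, origin at the centre of its underside; the bones to be photographed start on it
- crate_in (a point): centre of the inner floor of the open grey finds crate, 5 mm above the table: 220 (x) x 250 mm (y) inside, walls 5 mm thick and 50 mm high; fixed
- bone1_mid (a point): centre of a straight long bone, 130 mm long along its x axis, with a round shaft 20 mm thick, a two-lobed knuckle 42 mm wide (its y) at its +x end and a block-shaped head 36 mm wide at the other; 26 mm high, so the centre is 13 mm above what it lies on; about 50 to 120 g. May be absent
- bone1: the same bone, origin at the centre of its underside
- bone2_mid (a point): centre of a straight long bone, 142 mm long along its x axis, with a round shaft 20 mm thick, a two-lobed knuckle 42 mm wide (its y) at its +x end and a block-shaped head 36 mm wide at the other; 26 mm high, so the centre is 13 mm above what it lies on; about 50 to 120 g. May be absent
- bone2: the same bone, origin at the centre of its underside
- bone3_mid (a point): centre of a straight long bone, 154 mm long along its x axis, with a round shaft 20 mm thick, a two-lobed knuckle 42 mm wide (its y) at its +x end and a block-shaped head 36 mm wide at the other; 26 mm high, so the centre is 13 mm above what it lies on; about 50 to 120 g. May be absent
- bone3: the same bone, origin at the centre of its underside
- knuckle: small squat knuckle bone, about 42 x 24 x 20 mm, lying on the mat; bystander, origin at the centre of its underside
- phalanx: small toe bone, about 48 x 24 x 18 mm, lying on the mat; bystander, origin at the centre of its underside
- jar: round amber jar with a white lid, 64 mm across, 85 mm tall; bystander, origin at the centre of its underside
- brush: brush lying beyond the lift; bystander, origin at the centre of its underside
- vertebra: vertebra with side wings, about 86 mm across and 30 mm high, between robot and lift; bystander, origin at the centre of its underside
Mind the look-alikes: they are no part of the job. Leave any orange or purple look-alike of the bone1 alone.

How it is judged:
On the way, in this order (a step that is already met when the one before it is completed fails the run):
1. all the long bones lie released on the tray while the tray is right down (x of bone1_mid in the frame of tray_in between -0.108 and 0.108 m and y of bone1_mid in the frame of tray_in between -0.092 and 0.092 m and z of bone1_mid in the frame of tray_in between 0 and 0.05 m and x of bone2_mid in the frame of tray_in between -0.108 and 0.108 m and y of bone2_mid in the frame of tray_in between -0.092 and 0.092 m and z of bone2_mid in the frame of tray_in between 0 and 0.05 m and x of bone3_mid in the frame of tray_in between -0.108 and 0.108 m and y of bone3_mid in the frame of tray_in between -0.092 and 0.092 m and z of bone3_mid in the frame of tray_in between 0 and 0.05 m and contact force between the fingers and bone1 below 0.3 N and linear speed of each of bone1, bone2, bone3 below 0.05 m/s and contact force between the fingers and bone2 below 0.3 N and contact force between the fingers and bone3 below 0.3 N and value of joint lift below 0.005 m), for 0.2 s.
2. the tray, with all bones on it, is held by the pawl at the first tooth where its rim is level with or just above the pointer, handle released (x of bone1_mid in the frame of tray_in between -0.108 and 0.108 m and y of bone1_mid in the frame of tray_in between -0.092 and 0.092 m and z of bone1_mid in the frame of tray_in between 0 and 0.05 m and x of bone2_mid in the frame of tray_in between -0.108 and 0.108 m and y of bone2_mid in the frame of tray_in between -0.092 and 0.092 m and z of bone2_mid in the frame of tray_in between 0 and 0.05 m and x of bone3_mid in the frame of tray_in between -0.108 and 0.108 m and y of bone3_mid in the frame of tray_in between -0.092 and 0.092 m and z of bone3_mid in the frame of tray_in between 0 and 0.05 m and z of tray_rim in the frame of mark_tip between -0.003 and 0.013 m and velocity of joint lift between -0.01 and 0.01 m/s and contact force between the fingers and lift below 0.5 N), for 0.3 s.
3. the shutter button is pressed while the tray with all bones stands so (all of step 2 and value of joint shutter above 0.004 m).
4. the tray is right down again with all bones on it (x of bone1_mid in the frame of tray_in between -0.108 and 0.108 m and y of bone1_mid in the frame of tray_in between -0.092 and 0.092 m and z of bone1_mid in the frame of tray_in between 0 and 0.05 m and x of bone2_mid in the frame of tray_in between -0.108 and 0.108 m and y of bone2_mid in the frame of tray_in between -0.092 and 0.092 m and z of bone2_mid in the frame of tray_in between 0 and 0.05 m and x of bone3_mid in the frame of tray_in between -0.108 and 0.108 m and y of bone3_mid in the frame of tray_in between -0.092 and 0.092 m and z of bone3_mid in the frame of tray_in between 0 and 0.05 m and value of joint lift below 0.005 m), for 0.2 s.
At the end, for the whole second after the job is handed in: every long bone present lies at rest in the crate (its centre inside the walls and less than 55 mm above the crate's floor) and the tray is right down (within 5 mm). On the way, the tray's rim must have been held by the pawl between 3 mm below and 13 mm above the pointer (x of bone1_mid in the frame of crate_in between -0.112 and 0.112 m and y of bone1_mid in the frame of crate_in between -0.127 and 0.127 m and z of bone1_mid in the frame of crate_in between 0 and 0.055 m and x of bone2_mid in the frame of crate_in between -0.112 and 0.112 m and y of bone2_mid in the frame of crate_in between -0.127 and 0.127 m and z of bone2_mid in the frame of crate_in between 0 and 0.055 m and x of bone3_mid in the frame of crate_in between -0.112 and 0.112 m and y of bone3_mid in the frame of crate_in between -0.127 and 0.127 m and z of bone3_mid in the frame of crate_in between 0 and 0.055 m and linear speed of each of bone1, bone2, bone3 below 0.03 m/s and value of joint lift below 0.005 m); the robot touches nothing.
It fails at once if a bystander (knuckle bone, toe bone, jar, brush, or vertebra) is moved by more than 50 mm (distance of any of knuckle, phalanx, jar, brush, vertebra from where it was at the start of the episode above 0.05 m).
Of bone1, bone2, bone3 only 2 to 3 are there at a start; the rules pass over those that are not, and their reading is None.
At some moment in a run one of bone1, bone2, bone3 may be knocked a few centimetres aside while the robot is not near it.
Once in a run the grip may slacken for a moment while it holds something.
It also fails if it takes over 210 s, if anything falls off the work surface, if the arm or the gripper's body presses on something with over 40 N, if the wrist force passes 120 N, or if a joint passes its speed limit or range.

## Working session

There is one attempt and no reset: what is moved stays moved. The work goes in short steps, Python scripts to look and compute and a tool call to move; the robot and the scene stay as the last step left them, time stands still between calls to the robot, and variables do not carry over. Pictures are saved under pics/ and viewed, at most 14 in all, crops included, and the job is handed in when it is done.

Besides the shell and the picture viewer there is one more tool, called as name(argument=value, ...) on one line, values as JSON. carry_out: Moves the arm, as the interface text tells. Its arguments: {"type":"object","properties":{"rows":{"type":"array"},"jaw":{"type":"number"},"force":{"type":"number"}},"required":["rows"]}

```bash
ls; mkdir -p pics; python3 - <<'E'
from plant import robot
import cv2
print(robot.read_state(), robot.grip_depth)
for n in ("scene","top"):
    im=robot.read_camera(n); cv2.imwrite(f"pics/{n}0.png",im[:,:,::-1]); print(robot.camera_model(n))
E
```

```text
pics
{'t': 0.0, 'q': array([ 1.17656064e+00,  1.31165572e-01,  1.48928523e+00,  2.28879815e-05,
        1.52299127e+00, -8.53961745e-02]), 'dq': array([0.00042426, 0.00088322, 0.00077025, 0.00090363, 0.00085029,
       0.0004392 ]), 'joint_torque': array([ 1.06758522e-03, -5.59850621e+01, -4.91763139e+01,  7.67251756e-02,
        3.55475955e-02, -1.57205104e-04]), 'tool_pos': array([0.18211982, 0.57109247, 0.21758155]), 'orientation': array([-4.83128820e-01, -3.10375315e+00,  2.81296535e-03]), 'force': array([ 0.79955893,  0.02352959, -0.61790398]), 'wrist_torque': array([ 0.00882858,  0.04183148, -0.06334583]), 'gripper_force': 0.0, 'opening': 0.09273010691146466} 0.0188
{'fx': 534.1597093698949, 'fy': 534.1597093698949, 'cx': 318.9620427831012, 'cy': 226.8804165173989, 'dist': array([0.03978785, 0.        , 0.        , 0.        , 0.        ]), 'R': array([[-0.39989486,  0.91640299, -0.01701941],
       [ 0.70913499,  0.29757721, -0.63919901],
       [-0.58069929, -0.26768146, -0.76885302]]), 't': array([ 0.18944133, -0.30164364,  1.91450295])}
{'fx': 527.496150875831, 'fy': 527.496150875831, 'cx': 318.282075793751, 'cy': 240.85416588672703, 'dist': array([-0.04384635,  0.        ,  0.        ,  0.        ,  0.        ]), 'R': array([[-0.0547093 , -0.99849161,  0.00462487],
       [-0.97776549,  0.05263346, -0.20298859],
       [ 0.20243898, -0.01562741, -0.97917018]]), 't': array([0.0348659 , 0.55113223, 1.21072133])}
```

View pics/scene0.png

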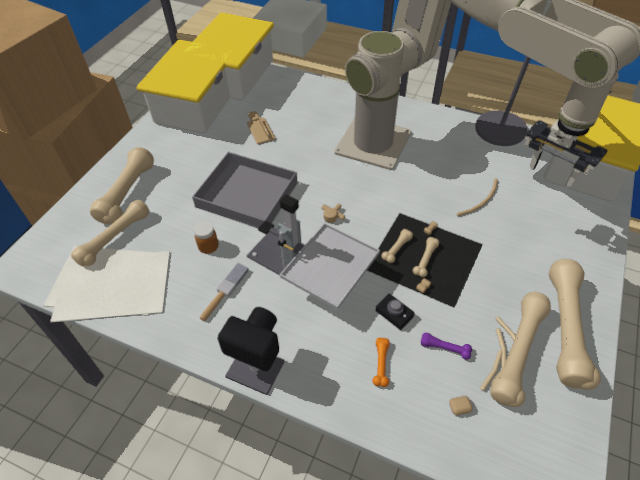

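View pics/top0.png

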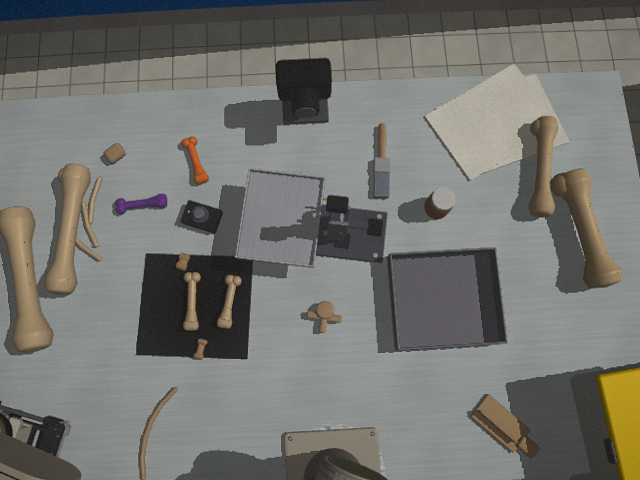

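The mat holds two long bones, at top (192,301) and (229,302), with small bystanders at (184,261) and (201,349). The orange (195,160) and purple (140,203) look-alikes lie off the mat. The tray is at (281,218), the handle at (337,203), the crate at (447,300) and the shutter at (200,214).

```bash
cat > h.py <<'E'
import numpy as np, cv2
from plant import robot
from scipy.spatial.transform import Rotation as Rot
def ray(n,px):
    m=robot.camera_model(n); K=np.array([[m['fx'],0,m['cx']],[0,m['fy'],m['cy']],[0,0,1]])
    u=cv2.undistortPoints(np.array(px,float).reshape(-1,1,2),K,m['dist']).reshape(-1,2)
    d=np.c_[u,np.ones(len(u))]@m['R']; return -m['R'].T@m['t'], d
def at_z(n,px,z):
    c,d=ray(n,px); return c+d*((z-c[2])/d[:,2])[:,None]
def proj(n,X):
    m=robot.camera_model(n); K=np.array([[m['fx'],0,m['cx']],[0,m['fy'],m['cy']],[0,0,1]])
    return cv2.projectPoints(np.array(X,float).reshape(-1,1,3),cv2.Rodrigues(m['R'])[0],m['t'],K,m['dist'])[0].reshape(-1,2)
def tri(pa,pb):
    (c1,d1),(c2,d2)=ray('scene',pa),ray('top',pb); d1,d2=d1[0],d2[0]
    s=np.linalg.lstsq(np.c_[d1,-d2],c2-c1,rcond=None)[0]; a=c1+s[0]*d1;b=c2+s[1]*d2
    return (a+b)/2, np.linalg.norm(a-b)
def rect(n,mask,z):
    """min-area rectangle of mask on plane z: centre, long yaw(deg), sizes"""
    ys,xs=np.nonzero(mask); P=at_z(n,np.c_[xs,ys],z)[:,:2]
    (cx,cy),(w,h),a=cv2.minAreaRect((P*1000).astype(np.float32))
    if w<h: w,h,a=h,w,a+90
    return np.round([cx,cy,w,h,(a+90)%180-90],1)
E
python3 - <<'E'
from h import *
H=dict(bone1=.016,bone2=.016,bone3=.016,tray_in=.055,lift_grip=.23,pawl_tab=.104,shutter_top=.05,crate_in=.05,mat=.003,mark_tip=.1,knuckle=.013,phalanx=.013,vertebra=.02,jar=.085,brush=.01,tray_rim=.055)
for n in ("top","scene"):
    robot.read_camera(n)
    for k,z in H.items():
        for o in robot.outline_of(n,k)[:3]:
            if o['conf']>.3: print(n,k,round(o['conf'],2),np.round(o['pixel']),int(o['pixels'].sum()),rect(n,o['pixels'],z))
print(robot.read_state()['t'])
E
```

```text
top bone1 0.73 [382. 173.] 939 [ 762.4 -170.6  201.3   41.2   -4.4]
top bone1 0.64 [196. 162.] 555 [788.1 311.1 132.9  41.4  15.6]
top bone1 0.61 [192. 304.] 744 [427.9 322.5 143.1  42.   -2.9]
top bone2 0.73 [382. 173.] 939 [ 762.4 -170.6  201.3   41.2   -4.4]
top bone2 0.64 [196. 162.] 555 [788.1 311.1 132.9  41.4  15.6]
top bone2 0.61 [192. 304.] 744 [427.9 322.5 143.1  42.   -2.9]
top bone3 0.73 [382. 173.] 939 [ 762.4 -170.6  201.3   41.2   -4.4]
top bone3 0.64 [196. 162.] 555 [788.1 311.1 132.9  41.4  15.6]
top bone3 0.61 [192. 304.] 744 [427.9 322.5 143.1  42.   -2.9]
top tray_in 0.74 [285. 217.] 7680 [613.3  62.5 254.9 229.5  80. ]
top lift_grip 0.93 [284. 217.] 7844 [569.2  56.9 222.3 199.1  79.9]
top pawl_tab 0.77 [370. 222.] 479 [573.1 -97.3  98.7  43.9  81.9]
top pawl_tab 0.53 [282. 215.] 7809 [599.7  61.4 245.2 222.3  79.9]
top crate_in 0.59 [446. 298.] 10835 [ 399.7 -291.1  267.1  233.2  -89.9]
top mat 0.73 [194. 310.] 9455 [418.8 314.4 269.8 252.4  84.9]
top knuckle 0.54 [182. 264.] 173 [527.8 342.7  42.   27.7 -17.1]
top phalanx 0.66 [200. 349.] 142 [314.1 301.8  45.3
[... 1189 characters left out ...]
ter_top 0.54 [326. 258.] 5132 [5.579e+02 2.000e-01 3.738e+02 2.469e+02 7.490e+01]
scene shutter_top 0.5 [393. 305.] 85 [639.6 295.8  30.8  24.4  23.1]
scene crate_in 0.96 [245. 190.] 5039 [ 413.1 -283.7  283.7  265.4  -89.8]
scene mat 0.66 [434. 259.] 5474 [416.2 314.9 276.5 257.2  84.6]
scene knuckle 0.69 [420. 284.] 120 [525.1 345.2  45.9  26.2 -20.3]
scene phalanx 0.44 [431. 224.] 115 [311.6 304.7  59.   25.2 -18.9]
scene vertebra 0.75 [333. 213.] 294 [376.5   4.3  78.3  66.   31.9]
scene jar 0.7 [205. 234.] 626 [ 656.1 -277.   125.9   61.5   41.2]
scene brush 0.59 [227. 284.] 762 [ 760.7 -170.4  206.5   49.8   -5. ]
scene tray_rim 0.94 [329. 259.] 5139 [560.3   2.4 381.8 246.3  74.2]
1.8
```

```bash
python3 - <<'E'
from h import *
a=cv2.imread('pics/top0.png')[155:275,230:390]; b=cv2.imread('pics/scene0.png')[185:315,240:400]
a=cv2.resize(a,(740,555),interpolation=cv2.INTER_CUBIC)
cv2.imwrite('pics/a.png',a); cv2.imwrite('pics/b.png',cv2.resize(b,(736,598),interpolation=cv2.INTER_CUBIC))
E
```

```text
(no output)
```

View pics/a.png

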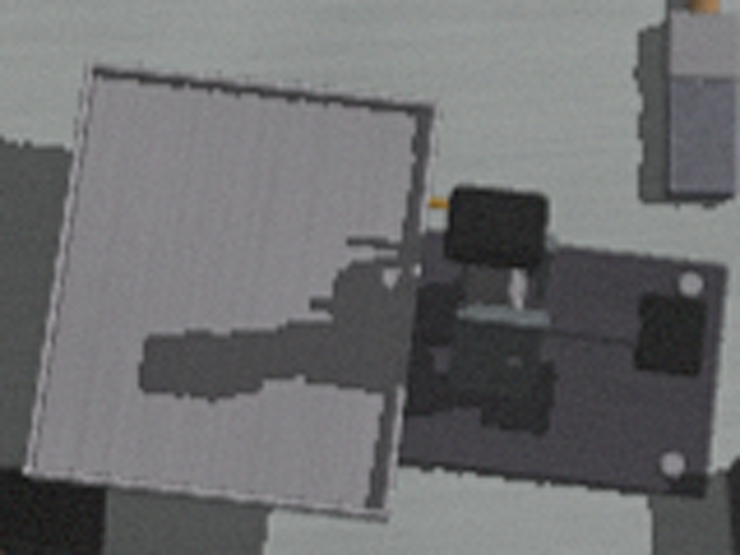

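View pics/b.png

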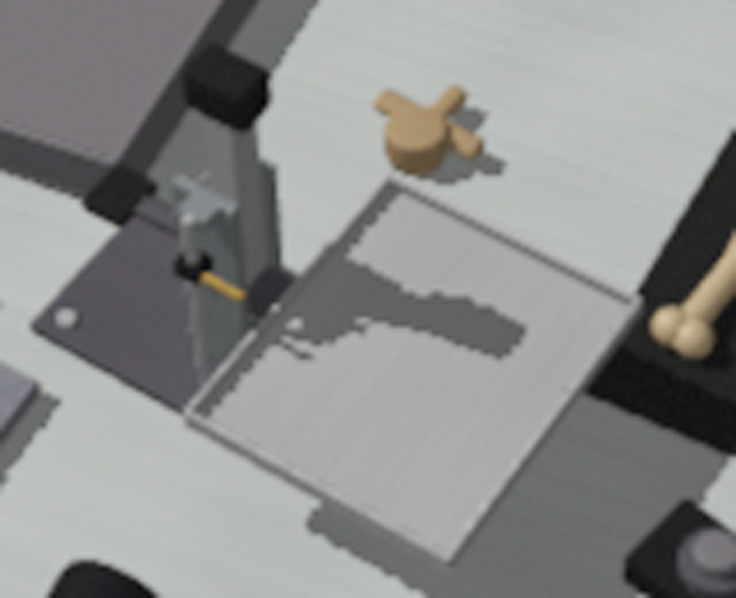

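```bash
python3 - <<'E'
from h import *
T=lambda p:(230+p[0]/4.625,155+p[1]/4.625); S=lambda p:(240+p[0]/4.6,185+p[1]/4.6)
for k,a,b in [('c++',(90,65),(447,560)),('c+-',(435,105),(188,415)),('c--',(388,520),(393,182)),('c-+',(25,475),(640,300)),('tip',(430,203),(245,297)),('tab',(670,332),(118,192)),('handle top',(497,222),(227,68)),('collar',(450,204),(192,267))]:
    p,e=tri(S(b),T(a)); print(k,np.round(p*1000,1),round(e*1000,1))
E
```

```text
c++ [729.4 162.7  91.3] 3.3
c+- [697.7 -14.9  91.4] 4.0
c-- [482.7  22.3  85. ] 7.0
c-+ [515.  201.2  91.2] 3.1
tip [633.2  -7.2 131.6] 6.0
tab [ 568.6 -126.2  101.2] 3.5
handle top [583.3 -32.7 269.7] 4.1
collar [632.4 -27.8 147. ] 18.2
```

The lift was left up: triangulation puts the rim about 91 mm and the handle top about 270 mm above the table, so the lift sits at about 0.04. The stand's yaw is -10.1°, its centre is (606,93), the handle is at (584,-33) and the tab at (567,-126), all matching the given offsets. The pointer tip is at z≈0.13, so I expect tooth 0.08.

```bash
cat >> h.py <<'E'
C=np.array([.6062,.0928]); YAW=-10.1; c,s=np.cos(np.radians(YAW)),np.sin(np.radians(YAW)); RT=np.array([[c,-s],[s,c]])
def tray(x,y): return C+RT@[x,y]
def goto(pos,az,cur=None):
    """row (tool axes, mm/deg) from cur pose to pos with tool down, tool y at azimuth az (mod 180); returns new pose"""
    st=robot.read_state()
    p,R=cur if cur else (st['tool_pos'],Rot.from_rotvec(st['orientation']))
    ty=R.as_matrix()[:,1]; a0=np.degrees(np.arctan2(ty[1],ty[0])); a=a0+(az-a0+90)%180-90
    q6=np.degrees(np.arctan2(pos[1],pos[0]))-a
    q6=(q6+180)%360-180
    if abs(q6)>148: a+=180 if a<a0 else -180; q6=(np.degrees(np.arctan2(pos[1],pos[0]))-a+180)%360-180
    y=np.array([np.cos(np.radians(a)),np.sin(np.radians(a)),0]); z=np.array([0,0,-1.]); x=np.cross(y,z)
    N=Rot.from_matrix(np.c_[x,y,z]); d=R.inv().apply(np.array(pos)-p); r=np.degrees((R.inv()*N).as_rotvec())
    print('row',np.round(d,4),np.round(r,1),'q6',round(q6),'turn about tool z ~',round(a0-a,1)); return np.array(pos),N
E
python3 - <<'E'
from h import *
from h import tray as T
for n in ("top","scene"):
    im=robot.read_camera(n)
    seen=[]
    for k in ('bone1','bone2'):
      for o in robot.outline_of(n,k):
        r=rect(n,o['pixels'],.016)
        if 290<r[0]<550 and 180<r[1]<450: print(n,k,round(o['conf'],2),np.round(o['pixel']),r)
# colour segmentation inside the mat (top)
im=robot.read_camera('top'); hsv=cv2.cvtColor(im,cv2.COLOR_RGB2HSV)
m=((hsv[...,2]>90)&(hsv[...,1]>60)).astype(np.uint8)
n,l,st,ce=cv2.connectedComponentsWithStats(m)
for i in range(1,n):
    if st[i,4]>60 and 135<ce[i][0]<255 and 250<ce[i][1]<360: print('col',ce[i],st[i,4],rect('top',l==i,.016))
p=goto([*T(0,-.2225),.33],YAW)
goto([*T(0,-.2225),.12],YAW,p)
E
```

```text
top bone1 0.94 [227. 306.] [422.7 230.2 127.8  35.8 -13. ]
top bone2 0.94 [227. 306.] [422.7 230.2 127.8  35.8 -13. ]
scene bone1 0.73 [424. 260.] [423.9 321.2 148.7  39.2  -1. ]
scene bone1 0.61 [397. 246.] [417.1 232.4 130.3  35.4 -14.3]
scene bone2 0.73 [424. 260.] [423.9 321.2 148.7  39.2  -1. ]
scene bone2 0.61 [397. 246.] [417.1 232.4 130.3  35.4 -14.3]
col [182.70394737 260.875     ] 152 [528.4 341.5  37.6  26.3 -20.4]
col [191.48704663 301.06735751] 579 [430.1 318.5 139.   37.1  -1.5]
col [228.74953271 301.58317757] 535 [423.1 228.1 127.7  38.1 -12.2]
col [200.2027972  348.37062937] 143 [314.1 300.4  44.7  21.2 -16. ]
row [-0.5788 -0.5479 -0.1114] [ 0.  -0.  82.4] q6 -2 turn about tool z ~ 82.4
row [0.   0.   0.21] [0. 0. 0.] q6 -2 turn about tool z ~ -0.0
```

carry_out(rows=[[-0.05,-0.05,-0.06,0,0,10],[-0.09,-0.09,-0.11,0,0,20],[-0.58,-0.548,-0.11,0,0,82.4],[-0.58,-0.548,-0.11,0,0,82.4],[-0.58,-0.548,-0.11,0,0,82.4],[-0.58,-0.548,-0.11,0,0,82.4],[-0.58,-0.548,-0.11,0,0,82.4],[-0.58,-0.548,-0.11,0,0,82.4],[-0.58,-0.548,-0.11,0,0,82.4],[-0.58,-0.548,-0.11,0,0,82.4],[-0.58,-0.548,-0.11,0,0,82.4],[-0.58,-0.548,-0.11,0,0,82.4]], jaw=255, force=20)

```text
t: 3.65
tool_pos: [0.5307, -0.06, 0.3258]
orientation: [2.408, 2.017, 0.001]
force: [0.8, 0.8, 0.4]
opening: 0.0005
gripper_force: 0.0
```

```bash
python3 - <<'E'
from h import *
p=goto([*tray(0,-.2225),.33],YAW)
goto([*tray(0,-.2225),.115],YAW,p)
E
```

```text
row [-0.0588  0.0475 -0.0041] [ 0. -0. -0.] q6 -2 turn about tool z ~ -0.0
row [0.    0.    0.215] [ 0.  0. -0.] q6 -2 turn about tool z ~ -0.0
```

carry_out(rows=[[-0.059,0.0475,-0.004,0,0,0],[-0.059,0.0475,0.0,0,0,0],[-0.059,0.0475,0.06,0,0,0],[-0.059,0.0475,0.12,0,0,0],[-0.059,0.0475,0.18,0,0,0],[-0.059,0.0475,0.21,0,0,0],[-0.059,0.0475,0.23,0,0,0],[-0.059,0.0475,0.244,0,0,0],[-0.059,0.0475,0.244,0,0,0],[-0.059,0.0475,0.244,0,0,0],[-0.059,0.0475,0.244,0,0,0],[-0.059,0.0475,0.244,0,0,0]])

```text
t: 5.15
tool_pos: [0.567, -0.1246, 0.0823]
orientation: [2.407, 2.016, 0.001]
force: [-0.9, -0.9, 2.3]
opening: 0.0004
gripper_force: 1.0
```

carry_out(rows=[[0,0,0,0,0,0],[0,0,0,0,0,0],[0,0,0,0,0,0],[0,0,0,0,0,0],[0,0,0,0,0,0],[0,0,0,0,0,0],[0,0,-0.06,0,0,0],[0,0,-0.12,0,0,0],[0,0,-0.18,0,0,0],[0,0,-0.22,0,0,0],[0,0,-0.22,0,0,0],[0,0,-0.22,0,0,0]])

```text
t: 6.65
tool_pos: [0.5658, -0.1241, 0.3]
orientation: [-2.407, -2.016, 0.002]
force: [-0.3, 0.1, -1.0]
opening: 0.0008
gripper_force: 0.0
```

```bash
python3 - <<'E'
from h import *
im=robot.read_camera('scene'); cv2.imwrite('pics/s2.png',cv2.resize(im[180:320,230:460,::-1],(800,487),interpolation=cv2.INTER_CUBIC))
print(robot.read_state()['tool_pos'])
p=goto([.428,.320,.33],88)
goto([.422,.229,.33],77,p)
# predicted rim corners at lift 0
print(proj('scene',[[*tray(a*.11,b*.0925),.055] for a,b in((1,1),(1,-1),(-1,-1),(-1,1))]).round())
E
```

```text
[ 0.56549224 -0.12404748  0.29922548]
row [ 0.4131 -0.2133 -0.0298] [-0.2  0.1 81.9] q6 129 turn about tool z ~ 81.9
row [-0.0028  0.0912  0.    ] [ 0.  0. 11.] q6 131 turn about tool z ~ 11.0
[[337. 315.]
 [280. 283.]
 [324. 231.]
 [378. 258.]]
```

View pics/s2.png

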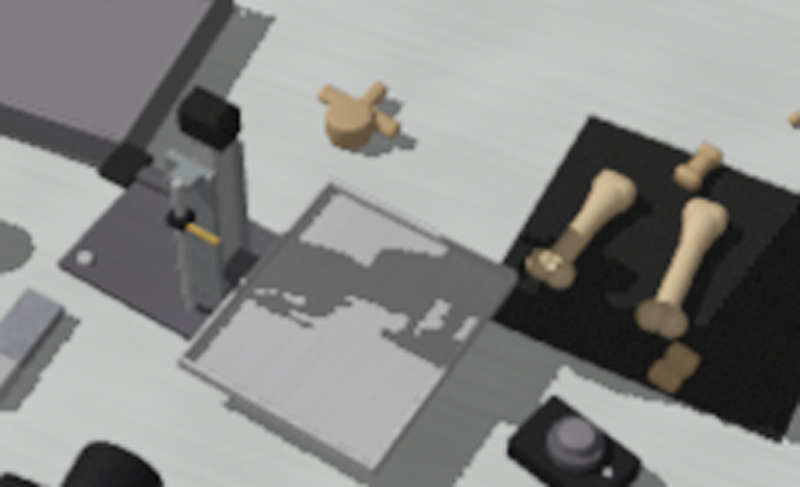

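The corners match lift 0: scene pixels (338,315) and (282,284) against predicted (337,315) and (280,283). The tray is down. Next is bone A at (427,320).

carry_out(rows=[[0.413,-0.213,0.0,0,0,82],[0.413,-0.213,0.0,0,0,82],[0.413,-0.213,0.0,0,0,82],[0.413,-0.213,0.0,0,0,82],[0.413,-0.213,0.0,0,0,82],[0.413,-0.213,0.0,0,0,82],[0.413,-0.213,0.0,0,0,82],[0.413,-0.213,0.0,0,0,82],[0.413,-0.213,0.0,0,0,82],[0.413,-0.213,0.05,0,0,82],[0.413,-0.213,0.1,0,0,82],[0.413,-0.213,0.13,0,0,82]], jaw=100)

```text
t: 8.2
tool_pos: [0.4263, 0.3181, 0.166]
orientation: [3.137, -0.057, -0.01]
force: [-0.3, 1.0, 0.2]
opening: 0.0567
gripper_force: 0.0
```

```bash
python3 - <<'E'
from h import *
robot.read_camera('top'); 
for n in('top','scene'):
  robot.read_camera(n)
  for o in robot.outline_of(n,'bone2'):
    r=rect(n,o['pixels'],.016)
    if 290<r[0]<550 and 180<r[1]<450: print(n,round(o['conf'],2),np.round(o['pixel']),r)
s=robot.read_state();print(s['tool_pos'],s['opening'])
p=goto([.427,.320,.007],88)
E
```

```text
top 0.79 [229. 302.] [424.  228.9 129.7  40.5 -12. ]
scene 0.87 [398. 245.] [416.4 233.6 135.8  37.7 -14.1]
scene 0.64 [425. 257.] [422.6 320.7 148.9  37.7  -0.7]
[0.42916862 0.31963787 0.17199883] 0.05622020945806431
row [-0.0022 -0.0003  0.165 ] [ 0.   0.  -0.1] q6 129 turn about tool z ~ -0.1
```

carry_out(rows=[[-0.002,0,0.06,0,0,0],[-0.002,0,0.12,0,0,0],[-0.002,0,0.15,0,0,0],[-0.002,0,0.164,0,0,0],[-0.002,0,0.164,0,0,0],[-0.002,0,0.164,0,0,0]])

```text
t: 9.2
tool_pos: [0.4288, 0.3207, 0.0098]
orientation: [-3.139, 0.057, -0.005]
force: [0.9, 0.3, 0.7]
opening: 0.0564
gripper_force: 0.0
```

carry_out(rows=[[0,0,0,0,0,0],[0,0,0,0,0,0],[0,0,0,0,0,0],[0,0,0,0,0,0],[0,0,0,0,0,0],[0,0,-0.03,0,0,0],[0,0,-0.06,0,0,0],[0,0,-0.12,0,0,0],[0,0,-0.12,0,0,0]], jaw=255, force=25)

```text
t: 10.32
tool_pos: [0.4304, 0.3217, 0.1333]
orientation: [-3.136, 0.057, -0.013]
force: [0.0, 0.6, -1.2]
opening: 0.0194
gripper_force: 25.0
```

```bash
python3 - <<'E'
from h import *
p=goto([*tray(.05,.005),.13],YAW)
p=goto([*tray(.05,.005),.055],YAW,p)
E
```

```text
row [0.2342 0.2244 0.004 ] [  0.1  -0.6 -82. ] q6 18 turn about tool z ~ -82.0
row [0.    0.    0.075] [0. 0. 0.] q6 18 turn about tool z ~ -0.0
```

carry_out(rows=[[0.234,0.224,0,0,0,-82],[0.234,0.224,0,0,0,-82],[0.234,0.224,0,0,0,-82],[0.234,0.224,0,0,0,-82],[0.234,0.224,0,0,0,-82],[0.234,0.224,0,0,0,-82],[0.234,0.224,0,0,0,-82],[0.234,0.224,0,0,0,-82],[0.234,0.224,0,0,0,-82],[0.234,0.224,0,0,0,-82]])

```text
t: 11.58
tool_pos: [0.6523, 0.0873, 0.1267]
orientation: [-2.411, -2.013, 0.001]
force: [-0.0, 0.2, -2.3]
opening: 0.0189
gripper_force: 25.0
```

```bash
python3 - <<'E'
from h import *
s=robot.read_state();print(s['tool_pos'],s['opening'],s['gripper_force'])
p=goto([*tray(.05,.005),.054],YAW)
im=robot.read_camera('scene'); cv2.imwrite('pics/s3.png',cv2.resize(im[150:330,230:510,::-1],(800,514),interpolation=cv2.INTER_CUBIC))
E
```

```text
[0.65234521 0.08730371 0.12668466] 0.018853840627703136 24.99976873397827
row [0.0024 0.0037 0.0727] [-0.1  0.  -0.2] q6 18 turn about tool z ~ -0.2
```

View pics/s3.png

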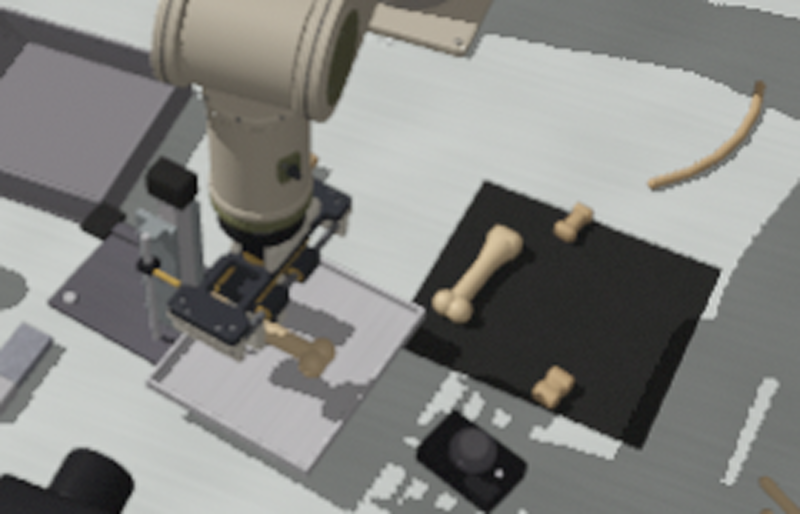

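The bone is held level over the tray at about (300,345) in the crop, and the other bone is unmoved. I'll lower it and let go.

carry_out(rows=[[0.002,0.003,0.03,0,0,0],[0.002,0.003,0.055,0,0,0],[0.002,0.003,0.072,0,0,0],[0.002,0.003,0.072,0,0,0],[0.002,0.003,0.072,0,0,0]])

```text
t: 12.25
tool_pos: [0.6568, 0.0888, 0.0566]
orientation: [2.408, 2.016, 0.002]
force: [-0.3, -0.1, -1.1]
opening: 0.0195
gripper_force: 25.0
```

carry_out(rows=[[0,0,0,0,0,0],[0,0,0,0,0,0],[0,0,0,0,0,0],[0,0,-0.03,0,0,0],[0,0,-0.07,0,0,0],[0,0,-0.1,0,0,0],[0,0,-0.1,0,0,0]], jaw=110)

```text
t: 13.12
tool_pos: [0.6583, 0.0888, 0.1595]
orientation: [2.405, 2.015, 0.008]
force: [-0.2, 1.2, -0.6]
opening: 0.0527
gripper_force: 0.0
```

```bash
python3 - <<'E'
from h import *
s=robot.read_state();print(s['tool_pos'],s['opening'],s['gripper_force'])
for n in('top','scene'):
  robot.read_camera(n)
  for o in robot.outline_of(n,'bone2'):
    r=rect(n,o['pixels'],.016)
    if 290<r[0]<550 and 180<r[1]<450: print(n,round(o['conf'],2),np.round(o['pixel']),r)
p=goto([.421,.230,.12],77)
p=goto([.421,.230,.007],77,p)
E
```

```text
[0.65833653 0.08883968 0.15947418] 0.05266687063222105 0.0
top 0.92 [226. 311.] [425.9 239.6 129.5  29.7  -5.5]
scene 0.6 [399. 245.] [418.1 233.2 135.7  37.7 -14.1]
row [ 0.0982 -0.255   0.034 ] [ -0.2  -0.1 -87.1] q6 -48 turn about tool z ~ -87.1
row [0.    0.    0.113] [0. 0. 0.] q6 -48 turn about tool z ~ 0.0
```

carry_out(rows=[[0.098,-0.255,0.0,0,0,-87],[0.098,-0.255,0.0,0,0,-87],[0.098,-0.255,0.0,0,0,-87],[0.098,-0.255,0.0,0,0,-87],[0.098,-0.255,0.0,0,0,-87],[0.098,-0.255,0.0,0,0,-87],[0.098,-0.255,0.0,0,0,-87],[0.098,-0.255,0.0,0,0,-87],[0.098,-0.255,0.03,0,0,-87],[0.098,-0.255,0.06,0,0,-87],[0.098,-0.255,0.06,0,0,-87]])

```text
t: 14.7
tool_pos: [0.4191, 0.2286, 0.0917]
orientation: [-0.357, -3.114, 0.006]
force: [-0.4, 0.1, -0.2]
opening: 0.0526
gripper_force: 0.0
```

```bash
python3 - <<'E'
from h import *
s=robot.read_state();print(s['tool_pos'],s['opening'],s['gripper_force'])
for n in('scene',):
  robot.read_camera(n)
  for o in robot.outline_of(n,'bone2'):
    for z in (.016,.06):
     r=rect(n,o['pixels'],z)
     if 290<r[0]<750 and -20<r[1]<450: print(n,z,round(o['conf'],2),np.round(o['pixel']),r)
print(tray(.05,.005))
p=goto([.421,.230,.007],77)
E
```

```text
[0.41908003 0.22861075 0.09165621] 0.052602365716351226 0.0
scene 0.016 0.96 [323. 287.] [631.9  76.4 148.4  44.3  81.2]
scene 0.06 0.96 [323. 287.] [658.6  88.7 143.3  42.8  81.2]
scene 0.016 0.91 [444. 349.] [682.1 448.8 126.4  41.5 -85.7]
scene 0.06 0.91 [444. 349.] [707.1 448.1 122.   40.  -85.7]
scene 0.016 0.7 [394. 248.] [420.4 233.6 131.5  42.  -15.4]
scene 0.06 0.7 [394. 248.] [454.5 240.4 126.9  40.5 -15.4]
scene 0.016 0.45 [395. 306.] [618.6 292.2  32.9  24.5  18.6]
scene 0.06 0.45 [395. 306.] [645.8 296.9  31.7  23.7  18.6]
[0.65630199 0.08895418]
row [0.0006 0.0002 0.0882] [-0.1 -0.1 -0.1] q6 -48 turn about tool z ~ -0.1
```

carry_out(rows=[[-0.002,0.001,0.05,0,0,0],[-0.002,0.001,0.07,0,0,0],[-0.002,0.001,0.083,0,0,0],[-0.002,0.001,0.083,0,0,0],[-0.002,0.001,0.083,0,0,0]])

```text
t: 15.42
tool_pos: [0.4255, 0.2309, 0.0139]
orientation: [0.358, 3.119, 0.002]
force: [1.0, -0.2, -0.4]
opening: 0.053
gripper_force: 0.0
```

carry_out(rows=[[0,0,0,0,0,0],[0,0,0,0,0,0],[0,0,0,0,0,0],[0,0,0,0,0,0],[0,0,0,0,0,0],[0,0,-0.03,0,0,0],[0,0,-0.06,0,0,0],[0,0,-0.12,0,0,0],[0,0,-0.12,0,0,0]], jaw=255, force=25)

```text
t: 16.55
tool_pos: [0.4278, 0.2319, 0.138]
orientation: [0.357, 3.113, 0.007]
force: [1.2, -0.5, -1.1]
opening: 0.019
gripper_force: 25.0
```

```bash
python3 - <<'E'
from h import *
p=goto([*tray(-.05,.005),.135],YAW)
E
```

```text
row [-0.155  -0.0927  0.0037] [ 0.6  0.1 87. ] q6 21 turn about tool z ~ 87.0
```

carry_out(rows=[[-0.155,-0.093,0,0,0,87],[-0.155,-0.093,0,0,0,87],[-0.155,-0.093,0,0,0,87],[-0.155,-0.093,0,0,0,87],[-0.155,-0.093,0,0,0,87],[-0.155,-0.093,0,0,0,87],[-0.155,-0.093,0,0,0,87],[-0.155,-0.093,0,0,0,87],[-0.155,-0.093,0,0,0,87],[-0.155,-0.093,0,0,0,87]])

```text
t: 17.8
tool_pos: [0.5539, 0.1047, 0.1318]
orientation: [-2.404, -2.022, 0.001]
force: [-1.4, 0.8, -0.7]
opening: 0.0192
gripper_force: 25.0
```

```bash
python3 - <<'E'
from h import *
s=robot.read_state();print(s['tool_pos'],s['opening'],s['gripper_force'])
p=goto([*tray(-.05,.005),.056],YAW)
E
```

```text
[0.55389398 0.10467313 0.13178095] 0.01921638316844598 24.99494880437851
row [0.0025 0.0037 0.0758] [-0.1  0.   0.2] q6 21 turn about tool z ~ 0.2
```

carry_out(rows=[[0.002,0.002,0.03,0,0,0],[0.002,0.002,0.055,0,0,0],[0.002,0.002,0.075,0,0,0],[0.002,0.002,0.075,0,0,0],[0.002,0.002,0.075,0,0,0]])

```text
t: 18.42
tool_pos: [0.5568, 0.1064, 0.058]
orientation: [2.407, 2.018, 0.0]
force: [0.3, 0.6, 0.3]
opening: 0.0192
gripper_force: 25.0
```

carry_out(rows=[[0,0,0,0,0,0],[0,0,0,0,0,0],[0,0,0,0,0,0],[0,0,-0.03,0,0,0],[0,0,-0.09,0,0,0],[0,0,-0.15,0,0,0],[0,0,-0.2,0,0,0],[0,0,-0.23,0,0,0],[0,0,-0.23,0,0,0]], jaw=110)

```text
t: 19.55
tool_pos: [0.5581, 0.1065, 0.2911]
orientation: [2.405, 2.015, 0.008]
force: [0.1, -0.2, 0.9]
opening: 0.0525
gripper_force: 0.0
```

```bash
python3 - <<'E'
from h import *
for n in('top','scene'):
  im=robot.read_camera(n)
  if n=='scene': cv2.imwrite('pics/s4.png',cv2.resize(im[150:330,230:510,::-1],(800,514),interpolation=cv2.INTER_CUBIC))
  for o in robot.outline_of(n,'bone2'):
     r=rect(n,o['pixels'],.06)
     if 290<r[0]<750 and -20<r[1]<250: print(n,round(o['conf'],2),np.round(o['pixel']),r)
print(tray(.05,.005),tray(-.05,.005))
p=goto([*tray(0,-.1275),.29],YAW)
p=goto([*tray(0,-.1275),.195],YAW,p)
E
```

```text
top 0.57 [283. 243.] [555.9  89.5  40.4  20.9  79.6]
top 0.49 [307. 200.] [651.   56.3  73.2  35.3  86.9]
top 0.27 [325. 314.] [3.739e+02 3.000e-01 6.300e+01 6.110e+01 3.020e+01]
scene 0.63 [322. 282.] [657.   87.3 144.7  44.1  80.5]
[0.65630199 0.08895418] [0.55785167 0.10649085]
row [-0.1319  0.052  -0.0048] [-0.2  0.   0. ] q6 7 turn about tool z ~ 0.0
row [0.    0.    0.095] [0. 0. 0.] q6 7 turn about tool z ~ -0.0
```

View pics/s4.png

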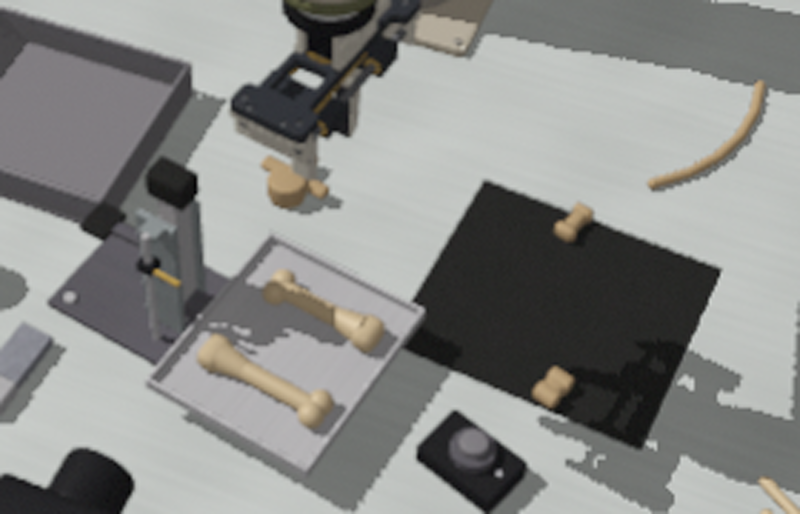

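Both bones lie on the tray, at crop (265,380) and (325,310). Next is the handle.

carry_out(rows=[[-0.132,0.052,-0.005,0,0,0],[-0.132,0.052,-0.005,0,0,0],[-0.132,0.052,-0.005,0,0,0],[-0.132,0.052,-0.005,0,0,0],[-0.132,0.052,-0.005,0,0,0],[-0.132,0.052,0.03,0,0,0],[-0.132,0.052,0.06,0,0,0],[-0.132,0.052,0.08,0,0,0],[-0.132,0.052,0.095,0,0,0],[-0.132,0.052,0.095,0,0,0]], jaw=70)

```text
t: 21.0
tool_pos: [0.584, -0.0322, 0.1914]
orientation: [-2.407, -2.017, 0.002]
force: [0.3, -0.4, 0.5]
opening: 0.0674
gripper_force: 0.0
```

carry_out(rows=[[0,0,0,0,0,0],[0,0,0,0,0,0],[0,0,0,0,0,0],[0,0,0,0,0,0],[0,0,0,0,0,0],[0,0,0,0,0,0]], jaw=255, force=45)

```text
t: 21.75
tool_pos: [0.5848, -0.0328, 0.1927]
orientation: [2.408, 2.017, 0.001]
force: [0.3, -0.1, 2.5]
opening: 0.0293
gripper_force: 45.0
```

carry_out(rows=[[0,0,-0.006,0,0,0],[0,0,-0.016,0,0,0],[0,0,-0.026,0,0,0],[0,0,-0.036,0,0,0],[0,0,-0.046,0,0,0],[0,0,-0.056,0,0,0],[0,0,-0.066,0,0,0],[0,0,-0.074,0,0,0],[0,0,-0.08,0,0,0],[0,0,-0.084,0,0,0],[0,0,-0.084,0,0,0],[0,0,-0.084,0,0,0]])

```text
t: 23.25
tool_pos: [0.5847, -0.0328, 0.2755]
orientation: [-2.408, -2.017, 0.001]
force: [5.6, -1.4, -8.5]
opening: 0.0299
gripper_force: 45.0
```

```bash
python3 - <<'E'
from h import *
s=robot.read_state();print(s['tool_pos'],s['opening'],s['gripper_force'],s['force'])
im=robot.read_camera('scene'); cv2.imwrite('pics/s5.png',cv2.resize(im[190:310,250:410,::-1],(800,600),interpolation=cv2.INTER_CUBIC))
for L in (.07,.08,.083,.09): print(L,((proj('scene',[[*tray(a*.11,b*.0925),.055+L] for a,b in((1,1),(1,-1),(-1,-1),(-1,1),(.4,-1))])-[250,190])*5).round().tolist())
E
```

```text
[ 0.58472044 -0.03282258  0.27554916] 0.029891698963721562 44.9979043006897 [ 5.63172352 -1.39998453 -8.49601334]
0.07 [[436.0, 552.0], [141.0, 389.0], [369.0, 126.0], [651.0, 264.0], [213.0, 305.0]]
0.08 [[436.0, 541.0], [140.0, 378.0], [369.0, 114.0], [652.0, 252.0], [212.0, 294.0]]
0.083 [[436.0, 538.0], [139.0, 374.0], [369.0, 111.0], [653.0, 249.0], [212.0, 291.0]]
0.09 [[436.0, 530.0], [138.0, 367.0], [369.0, 103.0], [654.0, 241.0], [211.0, 283.0]]
```

View pics/s5.png

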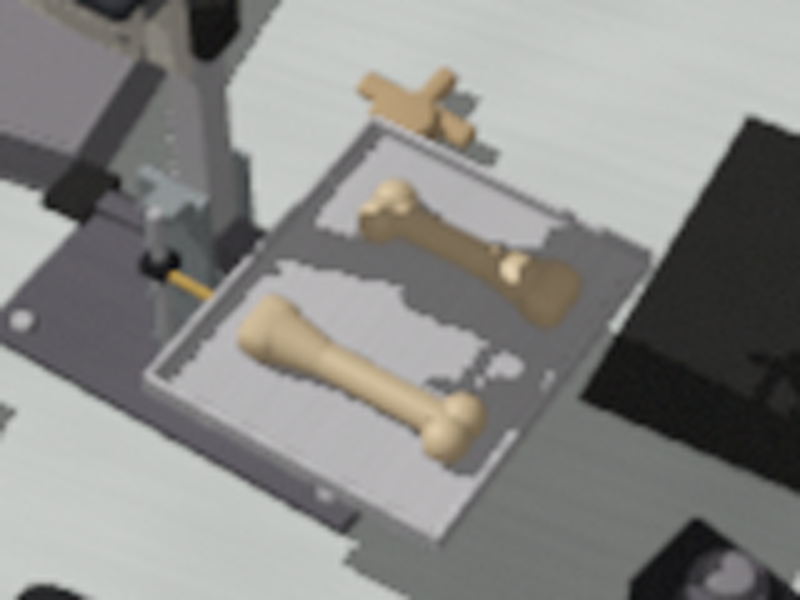

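```bash
python3 - <<'E'
from h import *
for n,f,(x0,x1,y0,y1) in (('scene','scene0',(275,300,235,258)),('top','top0',(315,335,190,208))):
    im=cv2.imread(f'pics/{f}.png'); hsv=cv2.cvtColor(im,cv2.COLOR_BGR2HSV)
    m=(hsv[...,1]>100)&(hsv[...,2]>70)&(hsv[...,0]>10)&(hsv[...,0]<35); ys,xs=np.nonzero(m[y0:y1,x0:x1]); print(n,sorted(zip((xs+x0).tolist(),(ys+y0).tolist())))
for xp in (.04,.044,.048):
  for z in (.125,.13,.135,.14):
    X=[*tray(xp,-.094),z]; print(xp,z,proj('scene',[X]).round(1),proj('top',[X]).round(1))
E
```

```text
scene [(283, 245), (284, 244), (284, 245), (285, 244), (285, 245), (285, 246), (286, 245), (286, 246), (286, 247), (287, 245), (287, 246), (287, 247), (288, 246), (288, 247), (288, 248), (289, 247), (289, 248), (290, 247), (290, 248), (290, 249), (291, 248), (291, 249), (292, 248), (292, 249)]
top [(323, 198), (323, 199), (324, 198), (324, 199), (325, 198), (325, 199), (326, 198), (326, 199)]
0.04 0.125 [[293.1 249.9]] [[321.7 201.9]]
0.04 0.13 [[293.  248.7]] [[321.7 201.3]]
0.04 0.135 [[292.9 247.6]] [[321.7 200.7]]
0.04 0.14 [[292.8 246.5]] [[321.7 200.1]]
0.044 0.125 [[292.2 250.8]] [[321.9 200.3]]
0.044 0.13 [[292.1 249.7]] [[321.9 199.7]]
0.044 0.135 [[292.  248.6]] [[321.9 199.1]]
0.044 0.14 [[291.9 247.5]] [[321.9 198.5]]
0.048 0.125 [[291.4 251.8]] [[322.1 198.6]]
0.048 0.13 [[291.3 250.7]] [[322.1 198. ]]
0.048 0.135 [[291.2 249.6]] [[322.1 197.4]]
0.048 0.14 [[291.1 248.5]] [[322.1 196.8]]
```

carry_out(rows=[[0,0,0,0,0,0],[0,0,0,0,0,0],[0,0,0,0,0,0],[0,0,0,0,0,0],[0,0,-0.03,0,0,0],[0,0,-0.08,0,0,0],[0,0,-0.08,0,0,0],[-0.0,0.15,-0.08,0,0,0],[0.0,0.2,-0.08,0,0,0],[0.0,0.2,-0.08,0,0,0],[0.0,0.2,-0.08,0,0,0]], jaw=70)

```text
t: 24.68
tool_pos: [0.783, -0.0683, 0.3529]
orientation: [-2.407, -2.015, 0.004]
force: [0.5, 0.5, 0.7]
opening: 0.0676
gripper_force: 0.0
```

```bash
python3 - <<'E'
from h import *
s=robot.read_state();print(s['tool_pos'],s['opening'])
a=robot.read_camera('top'); b=robot.read_camera('scene'); cv2.imwrite('pics/t6f.png',a[:,:,::-1]); cv2.imwrite('pics/s6f.png',b[:,:,::-1])
A=cv2.resize(a[165:225,285:345,::-1],(400,400),interpolation=cv2.INTER_NEAREST); B=cv2.resize(b[225:275,265:315,::-1],(400,400),interpolation=cv2.INTER_NEAREST)
cv2.imwrite('pics/s6.png',np.hstack([A,B]))
for n,im,(x0,x1,y0,y1) in (('scene',b,(275,300,235,258)),('top',a,(315,335,190,208))):
    hsv=cv2.cvtColor(im,cv2.COLOR_RGB2HSV)
    m=(hsv[...,1]>100)&(hsv[...,2]>70)&(hsv[...,0]>10)&(hsv[...,0]<35); ys,xs=np.nonzero(m[y0:y1,x0:x1]); print(n,sorted(zip((xs+x0).tolist(),(ys+y0).tolist()))[-6:])
for n,o,k in (('top',(285,165),400/60),('scene',(265,225),8)):
  print(n,[ ((proj(n,[[*tray(x,y),.135] for x,y in ((.11,-.0925),(.045,-.0925),(0,-.0925),(.045,-.094))])+.5-o)*k).round().tolist()])
E
```

```text
[ 0.78295187 -0.06831516  0.35292292] 0.0676259992650341
scene [(290, 247), (290, 248), (290, 249), (291, 248), (291, 249), (292, 248)]
top []
top [[[268.0, 48.0], [245.0, 227.0], [230.0, 353.0], [250.0, 228.0]]]
scene [[[108.0, 328.0], [222.0, 197.0], [298.0, 109.0], [219.0, 195.0]]]
```

View pics/s6.png

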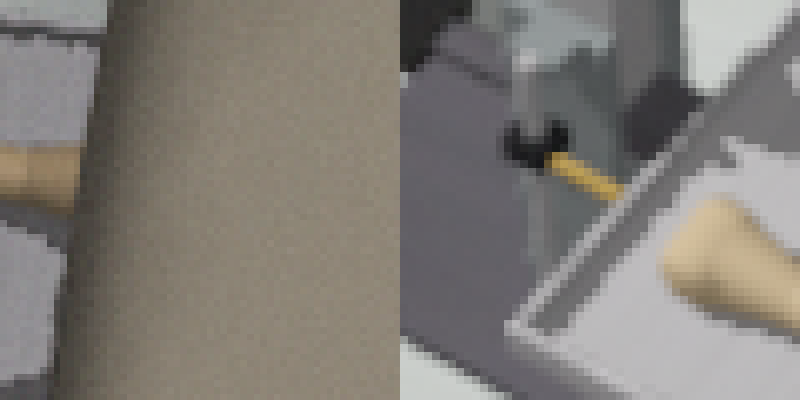

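The rim's outer edge now covers the last pixel of the brass tip (scene (292,249)), and the corner matches the 0.135 m prediction. So tooth 0.08 holds the rim level with or just above the pointer. Next is the shutter.

```bash
python3 - <<'E'
from h import *
a=cv2.imread('pics/top0.png')[195:235,175:225]; b=cv2.imread('pics/scene0.png')[290:330,370:420]
cv2.imwrite('pics/c.png',np.hstack([cv2.resize(x,(400,320),interpolation=cv2.INTER_CUBIC) for x in(a,b)]))
for o in robot.outline_of('scene','shutter_top'): print(round(o['conf'],2),o['pixel'],at_z('scene',[o['pixel']],.05).round(4))
E
```

```text
0.39 [397.7, 302.7] [[0.6307 0.299  0.05  ]]
```

View pics/c.png

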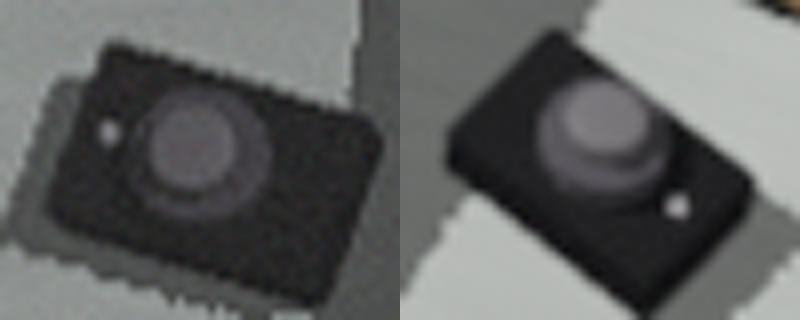

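The button's top face is centred at top (199,213) and scene (395.6,304.4).

```bash
python3 - <<'E'
from h import *
p,e=tri((395.1,303.9),(198.5,212.6)); print(p,e)
q=np.mean([at_z('scene',[(395.1,303.9)],.05)[0],at_z('top',[(198.5,212.6)],.05)[0]],axis=0); print(q)
P=goto([q[0],q[1],.13],40)
goto([q[0],q[1],.044],40,P)
E
```

```text
[0.63881174 0.29349558 0.05260091] 0.001330284833331741
[0.6383316  0.29362183 0.05      ]
row [ 0.3309 -0.2037  0.2232] [ -0.3  -0.1 -50.1] q6 -15 turn about tool z ~ -50.1
row [0.    0.    0.086] [0. 0. 0.] q6 -15 turn about tool z ~ 0.0
```

carry_out(rows=[[0.331,-0.204,0.0,0,0,0],[0.331,-0.204,0.0,0,0,0],[0.331,-0.204,0.0,0,0,0],[0.331,-0.204,0.0,0,0,0],[0.331,-0.204,0.0,0,0,0],[0.331,-0.204,0.0,0,0,0],[0.331,-0.204,0.06,0,0,0],[0.331,-0.204,0.12,0,0,0],[0.331,-0.204,0.18,0,0,0],[0.331,-0.204,0.24,0,0,0],[0.331,-0.204,0.28,0,0,0],[0.331,-0.204,0.28,0,0,0]], jaw=255, force=20)

```text
t: 26.32
tool_pos: [0.6346, 0.2925, 0.0728]
orientation: [-2.406, -2.016, 0.011]
force: [-0.2, 0.0, 0.2]
opening: 0.0002
gripper_force: 0.0
```

```bash
python3 - <<'E'
from h import *
print(robot.read_state()['tool_pos'])
goto([.6383,.2936,.046],YAW)
im=robot.read_camera('scene')
cv2.imwrite('pics/s7.png',im[:,:,::-1])
E
```

```text
[0.63462061 0.29248506 0.07282132]
row [0.0018 0.0036 0.0268] [-0.4  0.2  0. ] q6 35 turn about tool z ~ 0.0
```

carry_out(rows=[[0.002,0.003,0.014,0,0,0],[0.002,0.003,0.018,0,0,0],[0.002,0.003,0.022,0,0,0],[0.002,0.003,0.025,0,0,0],[0.002,0.003,0.027,0,0,0],[0.002,0.003,0.027,0,0,0]])

```text
t: 27.12
tool_pos: [0.6421, 0.2953, 0.0496]
orientation: [2.408, 2.017, 0.0]
force: [-1.4, -0.6, 2.3]
opening: 0.0004
gripper_force: 0.9
```

carry_out(rows=[[0,0,0.002,0,0,0],[0,0,0.004,0,0,0],[0,0,0.005,0,0,0],[0,0,0.005,0,0,0],[0,0,0.005,0,0,0]])

```text
t: 27.75
tool_pos: [0.6422, 0.2954, 0.0448]
orientation: [2.408, 2.017, 0.001]
force: [-0.2, -0.0, 5.3]
opening: 0.0007
gripper_force: 2.3
```

carry_out(rows=[[0,0,0.001,0,0,0],[0,0,0.0015,0,0,0],[0,0,0.0015,0,0,0]])

```text
t: 28.12
tool_pos: [0.6423, 0.2954, 0.0443]
orientation: [2.408, 2.017, 0.001]
force: [-3.2, -1.8, 12.0]
opening: 0.0007
gripper_force: 5.6
```

carry_out(rows=[[0,0,-0.06,0,0,0],[0,0,-0.12,0,0,0],[0,0,-0.18,0,0,0],[0,0,-0.24,0,0,0],[0,0,-0.3,0,0,0],[0,0,-0.32,0,0,0],[0,0,-0.32,0,0,0]])

```text
t: 29.0
tool_pos: [0.6428, 0.2956, 0.3649]
orientation: [2.407, 2.017, 0.005]
force: [0.3, 0.2, -0.2]
opening: 0.0005
gripper_force: 0.0
```

```bash
python3 - <<'E'
from h import *
print(robot.read_state()['tool_pos'])
P=goto([*tray(.0,-.2225),.36],YAW)
b=robot.read_camera('scene')
B=cv2.resize(b[200:320,260:420,::-1],(640,480),interpolation=cv2.INTER_CUBIC); cv2.imwrite('pics/s8.png',B)
E
```

```text
[0.64275673 0.29555305 0.36486265]
row [-0.4285 -0.0005  0.0041] [ 0.2 -0.1  0. ] q6 -2 turn about tool z ~ 0.0
```

View pics/s8.png

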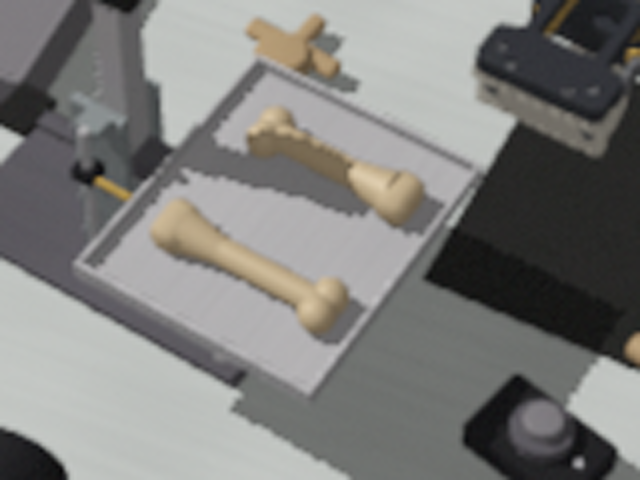

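The tray stands at the tooth with both bones on it, and the shutter reached its stop (12 N). Now the pawl tab.

carry_out(rows=[[-0.434,0,0,0,0,0],[-0.434,0,0,0,0,0],[-0.434,0,0,0,0,0],[-0.434,0,0,0,0,0],[-0.434,0,0,0,0,0],[-0.434,0,0,0,0,0],[-0.434,0,0,0,0,0],[-0.434,0,0,0,0,0],[-0.434,0,0,0,0,0],[-0.434,0,0,0,0,0]])

```text
t: 30.3
tool_pos: [0.566, -0.1304, 0.3619]
orientation: [-2.405, -2.019, 0.001]
force: [-0.2, -0.4, -0.9]
opening: 0.001
gripper_force: 0.0
```

```bash
python3 - <<'E'
from h import *
print(robot.read_state()['tool_pos'])
P=goto([*tray(.0,-.228),.115],YAW)
E
```

```text
[ 0.56601351 -0.13042812  0.36189259]
row [-0.0013  0.0008  0.2469] [-0.1 -0.   0.1] q6 -3 turn about tool z ~ 0.1
```

carry_out(rows=[[0,0,0.06,0,0,0],[0,0,0.12,0,0,0],[0,0,0.17,0,0,0],[0,0,0.21,0,0,0],[0,0,0.24,0,0,0],[0,0,0.247,0,0,0],[0,0,0.247,0,0,0]])

```text
t: 31.18
tool_pos: [0.5663, -0.1312, 0.1163]
orientation: [-2.407, -2.019, -0.0]
force: [0.4, -0.7, 0.8]
opening: 0.0005
gripper_force: 0.0
```

carry_out(rows=[[0,0,0.015,0,0,0],[0,0,0.025,0,0,0],[0,0,0.034,0,0,0],[0,0,0.034,0,0,0],[0,0,0.034,0,0,0],[0,0,0.034,0,0,0],[0,0,0.034,0,0,0],[0,0,0.034,0,0,0],[0,0,0.034,0,0,0],[0,0,0.034,0,0,0],[0,0,0.034,0,0,0],[0,0,0.034,0,0,0]])

```text
t: 32.67
tool_pos: [0.566, -0.132, 0.082]
orientation: [2.408, 2.017, -0.0]
force: [-0.7, -1.4, 1.4]
opening: 0.0005
gripper_force: 0.9
```

carry_out(rows=[[0,0,0,0,0,0],[0,0,0,0,0,0],[0,0,0,0,0,0],[0,0,0,0,0,0],[0,0,0,0,0,0],[0,0,0,0,0,0],[0,0,-0.06,0,0,0],[0,0,-0.12,0,0,0],[0,0,-0.18,0,0,0],[0,0,-0.21,0,0,0],[0,0,-0.21,0,0,0]])

```text
t: 34.05
tool_pos: [0.5676, -0.1321, 0.2955]
orientation: [2.404, 2.015, 0.006]
force: [-1.3, -0.3, -0.2]
opening: 0.0004
gripper_force: 0.0
```

```bash
python3 - <<'E'
from h import *
print(robot.read_state()['tool_pos'])
for n in('top','scene'):
  im=robot.read_camera(n)
  if n=='scene': cv2.imwrite('pics/s9.png',cv2.resize(im[150:330,190:470,::-1],(800,514),interpolation=cv2.INTER_CUBIC))
  for o in robot.outline_of(n,'bone2'):
     r=rect(n,o['pixels'],.06)
     if 490<r[0]<750 and -20<r[1]<250: print(n,round(o['conf'],2),np.round(o['pixel']),r)
  for o in robot.outline_of(n,'crate_in')[:1]: print(n,rect(n,o['pixels'],.05))
P=goto([*tray(.05,.002),.3],YAW)
print(((proj('scene',[[*tray(a*.11,b*.0925),.055] for a,b in((1,1),(1,-1),(-1,-1),(-1,1))])-[190,150])*2.857).round())
E
```

```text
[ 0.56757728 -0.13209476  0.29548225]
top 0.91 [276. 241.] [561.3 108.8 129.1  39.7  79.3]
top 0.81 [284. 198.] [660.3  88.3 141.   39.   80.8]
top [605.1  61.8 249.9 227.7  80.3]
scene 0.76 [322. 281.] [655.6  87.6 142.6  42.6  79.8]
scene 0.66 [347. 261.] [556.9 109.3 132.2  43.   78.8]
scene [ 413.9 -283.7  283.7  263.9   90. ]
row [ 0.2302  0.0511 -0.0103] [-0.2 -0.   0. ] q6 18 turn about tool z ~ 0.0
[[420. 470.]
 [258. 379.]
 [383. 230.]
 [538. 308.]]
```

View pics/s9.png

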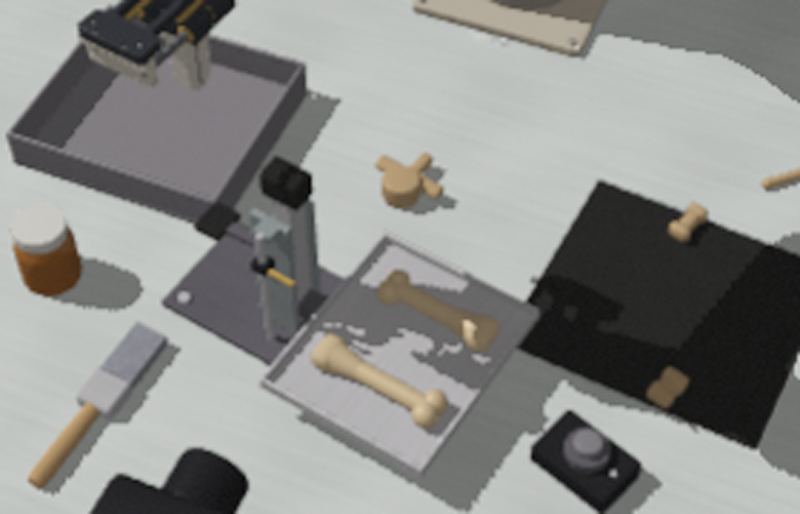

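```bash
python3 - <<'E'
from h import *
print(at_z('top',[(389,256),(495.5,249),(506,342),(396.5,350)],.05).round(3))
P=goto([.657,.088,.29],YAW)
goto([.657,.088,.056],YAW,P)
E
```

```text
[[ 0.507 -0.163  0.05 ]
 [ 0.51  -0.423  0.05 ]
 [ 0.288 -0.421  0.05 ]
 [ 0.285 -0.162  0.05 ]]
row [ 0.2323  0.052  -0.0003] [-0.2 -0.   0. ] q6 18 turn about tool z ~ 0.0
row [0.    0.    0.234] [ 0.  0. -0.] q6 18 turn about tool z ~ -0.0
```

carry_out(rows=[[0.23,0.052,0,0,0,0],[0.23,0.052,0,0,0,0],[0.23,0.052,0,0,0,0],[0.23,0.052,0,0,0,0],[0.23,0.052,0,0,0,0],[0.23,0.052,0,0,0,0],[0.23,0.052,0.06,0,0,0],[0.23,0.052,0.12,0,0,0],[0.23,0.052,0.17,0,0,0],[0.23,0.052,0.17,0,0,0]], jaw=110)

```text
t: 35.6
tool_pos: [0.6531, 0.0835, 0.1163]
orientation: [-2.405, -2.011, 0.013]
force: [-0.4, -0.4, 0.5]
opening: 0.0528
gripper_force: 0.0
```

```bash
python3 - <<'E'
from h import *
s=robot.read_state();print(s['tool_pos'],s['opening'])
goto([.657,.088,.056],YAW)
E
```

```text
[0.65311478 0.08349013 0.11628848] 0.05283139471547491
row [0.0053 0.0036 0.0602] [-0.6  0.1 -0.1] q6 18 turn about tool z ~ -0.1
```

carry_out(rows=[[0.0,0.002,0.03,0,0,0],[0.0,0.002,0.055,0,0,0],[0.0,0.002,0.065,0,0,0],[0.0,0.002,0.065,0,0,0],[0.0,0.002,0.065,0,0,0]])

```text
t: 36.22
tool_pos: [0.6608, 0.0849, 0.0593]
orientation: [2.407, 2.016, 0.004]
force: [0.3, 0.5, -0.3]
opening: 0.0528
gripper_force: 0.0
```

carry_out(rows=[[0,0,0,0,0,0],[0,0,0,0,0,0],[0,0,0,0,0,0],[0,0,0,0,0,0],[0,0,0,0,0,0],[0,0,-0.03,0,0,0],[0,0,-0.09,0,0,0],[0,0,-0.15,0,0,0],[0,0,-0.21,0,0,0],[0,0,-0.25,0,0,0],[0,0,-0.25,0,0,0],[0,0,-0.25,0,0,0]], jaw=255, force=25)

```text
t: 37.72
tool_pos: [0.6591, 0.0849, 0.3055]
orientation: [-2.408, -2.017, 0.002]
force: [0.7, -0.8, -1.4]
opening: 0.0192
gripper_force: 25.0
```

```bash
python3 - <<'E'
from h import *
P=goto([.445,-.292,.305],0)
P=goto([.445,-.292,.017],0,P)
E
```

```text
row [-0.4086 -0.1447  0.0009] [ -0.1   0.  -10.1] q6 -33 turn about tool z ~ -10.1
row [0.    0.    0.288] [0. 0. 0.] q6 -33 turn about tool z ~ 0.0
```

carry_out(rows=[[-0.409,-0.145,0,0,0,-10],[-0.409,-0.145,0,0,0,-10],[-0.409,-0.145,0,0,0,-10],[-0.409,-0.145,0,0,0,-10],[-0.409,-0.145,0,0,0,-10],[-0.409,-0.145,0,0,0,-10],[-0.409,-0.145,0,0,0,-10],[-0.409,-0.145,0,0,0,-10],[-0.409,-0.145,0.06,0,0,-10],[-0.409,-0.145,0.12,0,0,-10],[-0.409,-0.145,0.17,0,0,-10],[-0.409,-0.145,0.17,0,0,-10]])

```text
t: 39.22
tool_pos: [0.4415, -0.2883, 0.1305]
orientation: [-2.214, -2.212, 0.002]
force: [-2.1, -0.4, -1.7]
opening: 0.0193
gripper_force: 25.0
```

carry_out(rows=[[0,0,0,0,0,0],[0,0,0,0,0,0]])

```text
t: 39.48
tool_pos: [0.4467, -0.2933, 0.1399]
orientation: [2.22, 2.217, 0.001]
force: [0.5, -0.2, -1.0]
opening: 0.019
gripper_force: 25.0
```

```bash
python3 - <<'E'
from h import *
s=robot.read_state();print(s['tool_pos'],s['opening'])
P=goto([.445,-.292,.019],0)
E
```

```text
[ 0.44666225 -0.29325543  0.13994353] 0.018954492981184273
row [ 0.0016 -0.0021  0.1209] [ 0.2  0.2 -0.1] q6 -33 turn about tool z ~ -0.1
```

carry_out(rows=[[0,0,0.05,0,0,0],[0,0,0.09,0,0,0],[0,0,0.11,0,0,0],[0,0,0.117,0,0,0],[0,0,0.117,0,0,0],[0,0,0.117,0,0,0]])

```text
t: 40.22
tool_pos: [0.4462, -0.2932, 0.0218]
orientation: [2.221, 2.218, 0.0]
force: [-0.5, 0.4, -0.3]
opening: 0.0188
gripper_force: 25.0
```

carry_out(rows=[[0,0,0,0,0,0],[0,0,0,0,0,0],[0,0,0,0,0,0],[0,0,-0.03,0,0,0],[0,0,-0.09,0,0,0],[0,0,-0.15,0,0,0],[0,0,-0.21,0,0,0],[0,0,-0.27,0,0,0],[0,0,-0.28,0,0,0],[0,0,-0.28,0,0,0]], jaw=110)

```text
t: 41.48
tool_pos: [0.4453, -0.2925, 0.3004]
orientation: [2.222, 2.219, 0.0]
force: [-0.5, 1.0, -0.6]
opening: 0.0531
gripper_force: 0.0
```

```bash
python3 - <<'E'
from h import *
for n in('top','scene'):
  im=robot.read_camera(n)
  for o in robot.outline_of(n,'bone2'):
     r=rect(n,o['pixels'],.06); r2=rect(n,o['pixels'],.018)
     if 490<r[0]<750 and -20<r[1]<250: print(n,'tray',round(o['conf'],2),r)
     if 250<r2[0]<550 and r2[1]<-120: print(n,'crate',round(o['conf'],2),r2)
P=goto([.559,.109,.3],YAW)
E
```

```text
top tray 0.8 [559.2 109.1 129.9  38.   80.1]
top crate 0.64 [ 446.5 -265.8   88.6   39.6   84.8]
scene crate 0.86 [ 443.8 -292.3  145.8   45.4   89.3]
scene tray 0.66 [558.1 109.  133.4  44.   78. ]
row [ 0.4008  0.1141 -0.0019] [-0.2 -0.1 10. ] q6 21 turn about tool z ~ 10.0
```

Bone A is in the crate at (445,-292). Now bone B.

carry_out(rows=[[0.401,0.114,0,0,0,10],[0.401,0.114,0,0,0,10],[0.401,0.114,0,0,0,10],[0.401,0.114,0,0,0,10],[0.401,0.114,0,0,0,10],[0.401,0.114,0,0,0,10],[0.401,0.114,0,0,0,10],[0.401,0.114,0,0,0,10],[0.401,0.114,0.06,0,0,10],[0.401,0.114,0.12,0,0,10],[0.401,0.114,0.17,0,0,10],[0.401,0.114,0.17,0,0,10]])

```text
t: 43.18
tool_pos: [0.555, 0.1071, 0.1241]
orientation: [-2.404, -2.012, 0.015]
force: [-0.2, -0.8, -0.3]
opening: 0.0527
gripper_force: 0.0
```

carry_out(rows=[[0,0,0,0,0,0],[0,0,0,0,0,0]])

```text
t: 43.42
tool_pos: [0.5617, 0.1085, 0.1333]
orientation: [2.406, 2.015, 0.006]
force: [0.4, 0.0, 0.9]
opening: 0.0528
gripper_force: 0.0
```

```bash
python3 - <<'E'
from h import *
s=robot.read_state();print(s['tool_pos'],s['opening'])
P=goto([.559,.109,.057],YAW)
E
```

```text
[0.5616952  0.10846769 0.1332673 ] 0.05283540298266527
row [-0.     -0.0031  0.0763] [ 0.3 -0.1 -0. ] q6 21 turn about tool z ~ -0.0
```

carry_out(rows=[[0.0,-0.001,0.04,0,0,0],[0.0,-0.001,0.065,0,0,0],[0.0,-0.001,0.073,0,0,0],[0.0,-0.001,0.073,0,0,0],[0.0,-0.001,0.073,0,0,0]])

```text
t: 44.05
tool_pos: [0.5601, 0.1089, 0.059]
orientation: [2.407, 2.016, 0.004]
force: [0.6, 0.6, -0.4]
opening: 0.053
gripper_force: 0.0
```

carry_out(rows=[[0,0,0,0,0,0],[0,0,0,0,0,0],[0,0,0,0,0,0],[0,0,0,0,0,0],[0,0,0,0,0,0],[0,0,-0.03,0,0,0],[0,0,-0.09,0,0,0],[0,0,-0.15,0,0,0],[0,0,-0.21,0,0,0],[0,0,-0.25,0,0,0],[0,0,-0.25,0,0,0],[0,0,-0.25,0,0,0]], jaw=255, force=25)

```text
t: 45.55
tool_pos: [0.5583, 0.1087, 0.3057]
orientation: [-2.408, -2.017, 0.002]
force: [-0.4, -0.3, -0.9]
opening: 0.0196
gripper_force: 25.0
```

```bash
python3 - <<'E'
from h import *
P=goto([.35,-.292,.305],0)
E
```

```text
row [-0.431  -0.1349  0.0011] [ -0.1   0.  -10.1] q6 -40 turn about tool z ~ -10.1
```

carry_out(rows=[[-0.431,-0.135,0,0,0,-10],[-0.431,-0.135,0,0,0,-10],[-0.431,-0.135,0,0,0,-10],[-0.431,-0.135,0,0,0,-10],[-0.431,-0.135,0,0,0,-10],[-0.431,-0.135,0,0,0,-10],[-0.431,-0.135,0,0,0,-10],[-0.431,-0.135,0,0,0,-10],[-0.431,-0.135,0.06,0,0,-10],[-0.431,-0.135,0.12,0,0,-10],[-0.431,-0.135,0.17,0,0,-10],[-0.431,-0.135,0.17,0,0,-10]])

```text
t: 47.05
tool_pos: [0.3475, -0.2879, 0.1314]
orientation: [-2.214, -2.212, -0.001]
force: [0.2, -0.5, 0.0]
opening: 0.0188
gripper_force: 25.0
```

carry_out(rows=[[0,0,0,0,0,0],[0,0,0,0,0,0]])

```text
t: 47.3
tool_pos: [0.3517, -0.2931, 0.1397]
orientation: [2.22, 2.217, -0.0]
force: [0.6, 1.0, -0.3]
opening: 0.0192
gripper_force: 25.0
```

```bash
python3 - <<'E'
from h import *
s=robot.read_state();print(s['tool_pos'],s['opening'],s['gripper_force'])
P=goto([.35,-.292,.019],0)
E
```

```text
[ 0.35165766 -0.29308586  0.13972697] 0.01916213902715061 24.999476373195648
row [ 0.0015 -0.002   0.1207] [ 0.2  0.2 -0.1] q6 -40 turn about tool z ~ -0.1
```

carry_out(rows=[[0,0,0.05,0,0,0],[0,0,0.09,0,0,0],[0,0,0.11,0,0,0],[0,0,0.117,0,0,0],[0,0,0.117,0,0,0],[0,0,0.117,0,0,0]])

```text
t: 48.05
tool_pos: [0.3513, -0.293, 0.0217]
orientation: [2.221, 2.218, -0.0]
force: [0.1, 0.5, -0.3]
opening: 0.0193
gripper_force: 25.0
```

carry_out(rows=[[0,0,0,0,0,0],[0,0,0,0,0,0],[0,0,0,0,0,0],[0,0,-0.03,0,0,0],[0,0,-0.09,0,0,0],[0,0,-0.15,0,0,0],[0,0,-0.21,0,0,0],[0,0,-0.27,0,0,0],[0,0,-0.28,0,0,0],[0,0,-0.28,0,0,0],[0,0,-0.28,0,0,0],[0,0,-0.28,0,0,0]], jaw=110)

```text
t: 49.55
tool_pos: [0.3496, -0.2914, 0.2979]
orientation: [-2.221, -2.217, -0.0]
force: [0.5, 0.1, 0.5]
opening: 0.0529
gripper_force: 0.0
```

```bash
python3 - <<'E'
from h import *
for n in('top','scene'):
  im=robot.read_camera(n); cv2.imwrite(f'pics/end_{n}.png',im[:,:,::-1])
  for o in robot.outline_of(n,'bone2'):
     r2=rect(n,o['pixels'],.018)
     if 250<r2[0]<550 and r2[1]<-120: print(n,'crate',round(o['conf'],2),r2)
E
```

```text
top crate 0.72 [ 447.7 -290.1  141.4   39.6   88.1]
top crate 0.6 [ 353.9 -292.1  127.9   36.1  -89.1]
scene crate 0.8 [ 443.6 -290.9  149.2   45.    87.9]
scene crate 0.64 [ 347.5 -293.7  135.4   46.6   89.2]
```

View pics/end_scene.png

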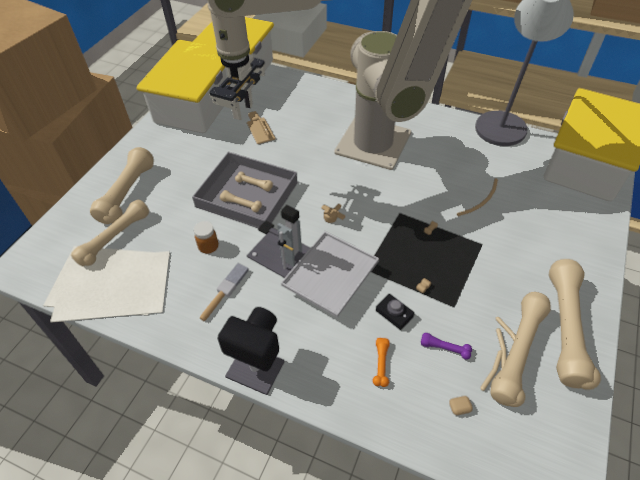

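Both bones lie in the crate, at scene (253,180) and (240,202). The tray is down and empty, and the bystanders are where they were.

```bash
python3 -c "
from plant import robot
print(robot.close_job())"
```

```text
the job is handed in; nothing more can be done
None
```

I photographed the two long bones on the mat with the tray held at the 0.08 m tooth, let the tray right down again, laid both bones in the crate and handed the job in at about 50 s; no verdict was returned.

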